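Centre the salt jar on the scale and tare it

TASK

Take the oblong ceramic salt jar out of its timber caddy and stand it upright on the scale's steel plate, set down gently, squarely centred front to back and midway between the two upright stops, with its long side running from stop to stop (on the way you will have to stand it on the sideboard and take it again by its other pair of sides). Then let go of it, press the hinged paddle at the front of the scale fully down to its stop and let it spring back up, so that the scale is zeroed with the jar still centred. Leave the two grinders where they are.

Things in the scene. Friction and masses are not known exactly. Their poses are not given: they have to be found in the camera images.
- jar: White oblong ceramic jar, flat lid clipped down (one closed rigid piece): 48 mm along x, 66 mm along y (long side), 84 mm high, about 0.3 kg. Origin at the centre of its underside, z up. It starts standing in the caddy, axes parallel and centres equal to within 2 degrees and 2 mm. Half turned it looks the same.
- caddy: Fixed timber caddy, 82 x 98 mm, holds the jar on its 8 mm floor. Origin: underside centre. Upright boards at x = -33 and +33 mm (inner faces; 64 mm long in y, tops z = 88) face the jar's broad faces, gap 9 mm, too narrow for a finger. At -y and +y only lips, |y| 39 to 47, tops z = 20: grip the jar above them across its 66 mm, lift straight out. Left or right of the sideboard.
- scale: Fixed grey kitchen scale across the sideboard from the caddy, 120 (x) x 150 mm (y). Origin: underside centre; front (paddle) is -x. Steel weighing plate, top z = 40 mm, between upright steel stops: inner faces y = -43 and +43, 6 mm thick, x = -30 to 30, tops z = 120. A centred jar has 10 mm to each stop, too narrow for a finger; front and back are open.
- free_spot (a point): Point on the bare sideboard (z = 0) midway between caddy and scale, always free for standing the jar down; at least 70 mm clear all round.
- stage_centre (a point): Centre of the upper face of the weighing plate, midway between the stops; axes as the scale's. The centred jar's origin lies here with the jar's y axis along this y (either way round).
- paddle_pad (a point): The point to press: on top of the steel paddle (70 mm wide in y), 55 mm in front (-x) of its hinge, at x = -115, z = 33 mm in the scale's frame when up; its z follows the paddle down by about 14 mm.
- paddle (a joint): Hinge angle of the paddle, rad: 0 up (level), 0.25 fully down on its stop. It springs back when released; the pad needs about 3 N to start and 6 N at the stop. The hinge lies along y at x = -60, z = 30 mm in the scale's frame.
- salt_grinder: Clear acrylic grinder with a steel twist top, 52 mm diameter, 171 mm high, loose, origin under its centre. Bystander, stands behind the free space about x = 0.68 m.
- pepper_grinder: Its twin with dark contents, same size. Bystander. (Other tableware, not listed: a flat steel trivet near the robot, 10 mm high, x below 0.45 m; the rest at the back, beyond x = 0.7 m, and at the sides, beyond 0.45 m from the middle.)
There are look-alikes about, which are no part of the job. Leave any green look-alike of the jar alone. There is more than one size of the scale; the one meant has the size given above.

How it is judged:
By the outcome, as a careful person would: the job done as asked, in the order asked, and still so for the second after the job is handed in, with the robot touching nothing.
It also fails if it takes over 70 s, if anything falls off the work surface, if the arm or the gripper's body presses on something with over 40 N, if the wrist force passes 120 N, or if a joint passes its speed limit or range.

ROBOT

A 6-joint arm with a two-finger parallel gripper is mounted at the origin on the work surface. World frame = base frame: x ahead of the robot, y to its left, z up, the work surface at z = 0. Lengths are in m, angles in rad, forces in N, time in s.
With the tool pointing down it reaches from about 0.375 to 0.975 m from the base axis. Payload 3.8 kg.
Tool frame: the origin (TCP) lies midway between the tips of the shut fingers; the grasp point (between the pads) lies 19 mm behind it; z points along the fingers, y is the line along which they close (so a half turn about z gives the same grasp; the last joint's range is limited). The gripper opens to 88 mm and grips with 3 to 60 N. Pads are 18 mm wide; open, the fingers measure 123 mm over their backs; the gripper's body (75 mm by 187 mm) begins 45 mm behind the grasp point.
Start: joints at [1.205, 0.264, 1.604, -0, 1.274, -0.037], TCP at [0.218, 0.639, 0.239] pointing down, gripper open.
Joint ranges: [-2.63, 2.63], [-0.94, 2.18], [0.31, 2.57], [-1.31, 4.45], [0, 2.66], [-2.55, 2.55]. Speed limits (rad/s): [2.57, 2.57, 3.14, 3.14, 3.14, 3.14].

INTERFACE

Orientations are given as a rotation vector (axis times angle).
In Python, from cell import manip, inverse_kinematics, cams, order gives the robot as it stands. Calls block until the motion is done:
- manip.move_pose(position, orientation): joint-space move of the TCP to a pose.
- manip.move_linear(position, rate=0.15, rot=None): straight line of the TCP; rot=None keeps the orientation; rate is the mean speed in m/s.
- manip.set_joints(angles): joint-space move.
- manip.set_gripper(opening, force=None): finger opening in m; force is the grip in N (None keeps the last); returns when the fingers have stopped.
- manip.dwell(seconds).
- inverse_kinematics(position, orientation): joint angles nearest the present ones, or None.
- manip.state(): the state.
- cams.capture(name): name is "scene" or "top"; returns a dict with "image" (420x560x3 uint8, blue, green, red), "z_map" (420x560 float32, m along the optical axis (not along the pixel's ray), 0 where there is no reading), "intrinsics" (3x3 intrinsics, pixels), "position" and "orientation" of the camera in the world. Camera axes: x right, y down, z forward; pixel columns grow to the right and rows downward; lengths in m; the calibration is good to about 2 mm. A picture is of the moment at which its call begins.
A pose or a line that the arm cannot do raises manip.IKError and nothing moves.
- order.close_job(): hands the job in; it is judged then, once.
The state is a dict: "clock": time; "joint_pos": joint angles; "joint_velocities": joint speeds; "tau": joint torques, N m; "tool_pos": TCP position; "tcp_rot": TCP orientation; "contact_force": force on the tool from outside, world axes, zero at the start; "moment": the same for the moment, N m; "gripper_width": finger opening in m; "grasp_force": force on a finger pad.
Only numpy, scipy, OpenCV 4.12 (cv2) and the standard library are available. Lean on these libraries where they do the work, as an engineer would, in place of code of your own. Each camera call takes 0.05 s, during which the arm holds its last target. There are 200 camera calls.

## Working session

There is one attempt and no reset: what is moved stays moved. The work goes in short steps, each a Python script; the robot and the scene stay as the last script left them, time stands still between calls to the robot, and variables do not carry over. Pictures are saved under pics/ and viewed, at most 10 in all, crops included, and the job is handed in when it is done.

```bash
ls; mkdir -p pics
python3 - <<'E'
from cell import manip,cams
import cv2,numpy as np
for n in("scene","top"):
    c=cams.capture(n); cv2.imwrite(f"pics/{n}0.png",c["image"]); np.savez(f"{n}0.npz",**c)
    print(n,c["intrinsics"].tolist(),c["position"],c["orientation"])
print(manip.state())
E
```

```text
pics
scene [[429.3748569721137, 0.0, 276.7353350852082], [0.0, 429.3748569721137, 207.79972574024427], [0.0, 0.0, 1.0]] [1.22240307 0.21557388 0.7875844 ] [-1.44878389 -2.03522481  0.8873612 ]
top [[467.5257126211064, 0.0, 280.5344058666316], [0.0, 467.5257126211064, 209.89185901488875], [0.0, 0.0, 1.0]] [ 0.22837396 -0.0124824   1.21453894] [-2.15039589  2.03478706 -0.24523157]
{'clock': 0.1, 'joint_pos': array([ 1.20510058e+00,  2.64680231e-01,  1.60523500e+00, -1.37332782e-06,
        1.27371674e+00, -3.68847661e-02]), 'joint_velocities': array([ 0.00187937, -0.00424205, -0.00371894,  0.00027661, -0.00266913,
        0.00155536]), 'tau': array([ 4.02598498e-04, -5.03613782e+01, -3.58072329e+01,  7.32570933e-02,
        2.33054993e-02, -5.56418502e-05]), 'tool_pos': array([0.21773004, 0.63823489, 0.23751221]), 'tcp_rot': array([-0.51410407, -3.09882848,  0.00313868]), 'contact_force': array([0.28439651, 0.79271938, 0.10419077]), 'moment': array([-0.05260657,  0.00275184,  0.00811581]), 'grasp_force': 0.0, 'gripper_width': 0.08864975941524725}
```

View pics/scene0.png

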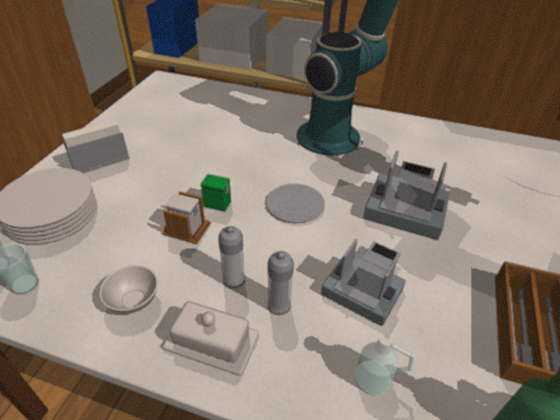

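View pics/top0.png

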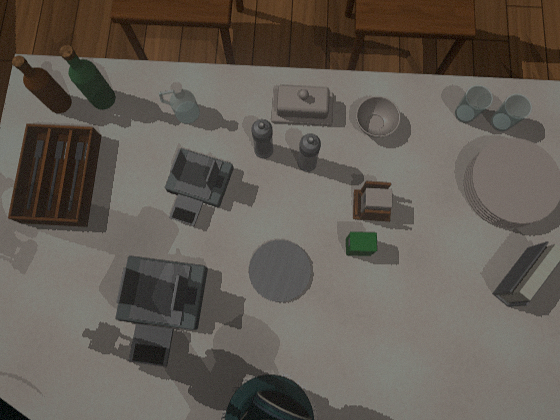

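Scene view: the caddy with the white jar is at about (185,215), with the green look-alike at (216,192). There are two scales, at (405,200) and (363,280), and the grinders are at (232,257) and (280,282). In the top view the caddy is at (375,200), the green one at (362,243), and the scales at (200,178) and (162,295). Next I'll measure both scales and crop them.

```bash
cat > h.py <<'E'
import numpy as np,cv2
from scipy.spatial.transform import Rotation as R
def cloud(c):
    K=c["intrinsics"];z=c["z_map"].astype(float);v,u=np.mgrid[:z.shape[0],:z.shape[1]]
    p=np.stack([(u-K[0,2])/K[0,0]*z,(v-K[1,2])/K[1,1]*z,z],-1)
    p=p@R.from_rotvec(c["orientation"]).as_matrix().T+c["position"]
    p[z==0]=np.nan; return p
def ray(c,uv,h):
    K=c["intrinsics"];uv=np.atleast_2d(uv).astype(float)
    d=np.c_[(uv-K[:2,2])/K[0,0],np.ones(len(uv))]@R.from_rotvec(c["orientation"]).as_matrix().T
    o=c["position"]; return (o+d*((h-o[2])/d[:,2])[:,None])[:,:2]
def proj(c,p):
    q=(np.atleast_2d(p)-c["position"])@R.from_rotvec(c["orientation"]).as_matrix()
    return q[:,:2]/q[:,2:]*c["intrinsics"][0,0]+c["intrinsics"][:2,2]
E
python3 - <<'E'
from h import *
T=dict(np.load("top0.npz"));S=dict(np.load("scene0.npz"))
P=cloud(T);Q=cloud(S)
for n,(u0,v0,u1,v1) in dict(sA=(160,140,240,225),sB=(110,245,215,370),cad=(345,170,400,225)).items():
    a=P[v0:v1,u0:u1].reshape(-1,3);a=a[a[:,2]>.012]
    c=np.median(a,0);b=Q.reshape(-1,3);b=b[(np.abs(b[:,:2]-c[:2])<.14).all(1)&(b[:,2]>.012)]
    for nm,k in(("top",a),("scene",b)):
        h=np.histogram(k[:,2],np.arange(0.01,.14,.005))[0]
        r=cv2.minAreaRect(k[:,:2].astype(np.float32)*1000)
        print(n,nm,c.round(3),r,h.tolist())
t=T["image"];s=S["image"]
A=cv2.resize(t[140:370,105:245],None,fx=2.6,fy=2.6,interpolation=cv2.INTER_CUBIC)
B=cv2.resize(t[170:260,340:405],None,fx=3,fy=3,interpolation=cv2.INTER_CUBIC)
C=cv2.resize(s[160:250,150:240],None,fx=3,fy=3,interpolation=cv2.INTER_CUBIC)
im=np.zeros((598,364+280,3),np.uint8);im[:A.shape[0],:364]=A;im[:270,370:370+195]=B;im[300:570,370:640]=C
cv2.imwrite("pics/c1.png",im)
E
```

```text
sA top [0.573 0.23  0.039] ((562.3482055664062, 231.09283447265625), (151.9373321533203, 190.61952209472656), 75.27920532226562) [11, 31, 34, 89, 637, 1102, 847, 70, 26, 24, 29, 19, 33, 23, 26, 25, 27, 28, 28, 26, 32, 72, 64, 1, 0]
sA scene [0.573 0.23  0.039] ((563.3651123046875, 228.36569213867188), (150.7874755859375, 192.88265991210938), 75.83116149902344) [65, 109, 103, 116, 867, 1386, 978, 30, 24, 29, 34, 24, 28, 30, 25, 32, 31, 28, 28, 37, 32, 88, 57, 0, 0]
sB top [0.264 0.286 0.051] ((242.25723266601562, 287.9287414550781), (198.1337127685547, 251.00177001953125), 85.68729400634766) [14, 21, 27, 19, 24, 74, 989, 1802, 2078, 819, 47, 37, 35, 34, 41, 32, 36, 39, 45, 33, 44, 39, 37, 45, 37]
sB scene [0.264 0.286 0.051] ((247.40480041503906, 285.43170166015625), (198.0211944580078, 252.36599731445312), 85.68901824951172) [74, 99, 118, 119, 124, 110, 545, 1011, 1565, 271, 12, 16, 16, 14, 16, 16, 15, 17, 17, 13, 19, 15, 18, 18, 14]
cad top [ 0.54  -0.234  0.088] ((547.9590454101562, -239.55203247070312), (83.19284057617188, 95.44085693359375), 0.12731540203094482) [40, 43, 75, 29, 14, 27, 19, 17, 25, 38, 45, 43, 44, 51, 46, 165, 413, 90, 1, 0, 0, 0, 0, 0, 0]
cad scene [ 0.54  -0.234  0.088] ((500.4881286621094, -229.1270751953125), (93.02156066894531, 194.0353240966797), 80.51386260986328) [73, 143, 121, 98, 101, 100, 95, 94, 99, 109, 94, 120, 101, 139, 325, 284, 332, 6, 0, 0, 0, 0, 0, 0, 0]
```

View pics/c1.png

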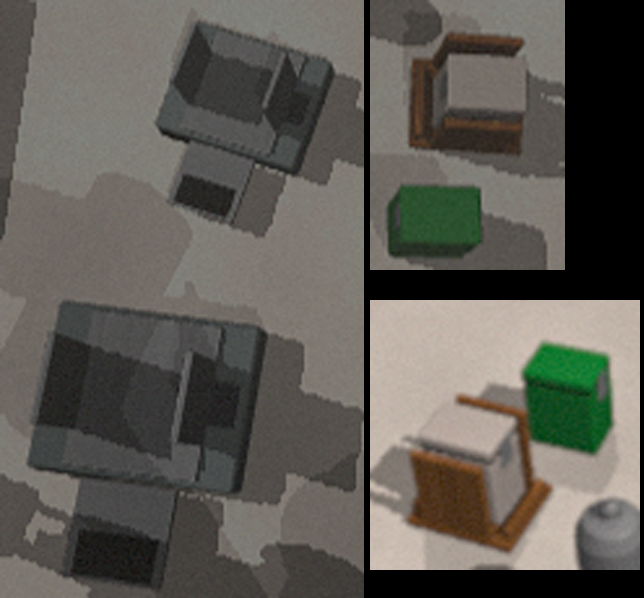

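The scales are A at top (200,178), 152 mm wide with stops to 120 mm, and B at top (162,295), 198 mm wide and taller. The one meant is A: it is 150 mm wide with the right stop height, and the crop confirms its paddle faces the robot. The crop also shows the white jar in the timber caddy, with the green one standing free beside it and not part of the job. Now I'll refine the poses.

```bash
cat > meas.py <<'E'
from h import *
def rect(k):
    r=cv2.minAreaRect(k[:,:2].astype(np.float32)*1000); return np.round(r[0],1),np.round(r[1],1),round(r[2],2)
def main():
    T=dict(np.load("top0.npz"));S=dict(np.load("scene0.npz"))
    for n,c in(("top",T),("scene",S)):
        p=cloud(c);hsv=cv2.cvtColor(c["image"],cv2.COLOR_BGR2HSV);f=p.reshape(-1,3);sat=hsv[...,1].ravel()
        near=lambda xy,r:(np.hypot(*(f[:,:2]-xy).T)<r)
        k=f[near((.562,.23),.14)&(f[:,2]>.012)];print(n,"scale",rect(k))
        st=f[near((.575,.23),.08)&(f[:,2]>.113)]
        l,cs=cv2.kmeans(st[:,:2].astype(np.float32),2,None,(3,50,1e-6),5,cv2.KMEANS_PP_CENTERS)[1:]
        print(" stops",[rect(st[l[:,0]==i]) for i in(0,1)])
        for i in(0,1):print("  ",np.median(st[l[:,0]==i],0).round(4))
        pd=f[near((.52-.04,.25),.06)&(f[:,2]>.012)]
        w=near((.545,-.24),.08)
        print(" caddy all",rect(f[w&(f[:,2]>.012)&(f[:,0]>.495)]))
        m=(w&(f[:,2]>.087)&(sat<60)).reshape(420,560).astype(np.uint8)
        cc=max(cv2.findContours(m,0,2)[0],key=cv2.contourArea)[:,0]
        print(" jar sat", np.percentile(sat[w&(f[:,2]>.08)],[5,25,50,75,95]), "ray",rect(np.c_[ray(c,cc,.092)]),"cloud",rect(f[m.ravel()>0]),f[m.ravel()>0].mean(0).round(4))
        b=f[w&(f[:,2]>.075)&(sat>90)];print(" boards",rect(b),len(b))
        g=f[(f[:,2]>.155)&(f[:,0]>.55)&(f[:,0]<.75)&(abs(f[:,1])<.25)]
        l,cs=cv2.kmeans(g[:,:2].astype(np.float32),2,None,(3,50,1e-6),5,cv2.KMEANS_PP_CENTERS)[1:];print(" grinders",cs.round(3).tolist())
        tr=f[(f[:,2]>.006)&(f[:,2]<.015)&(f[:,0]>.25)&(f[:,0]<.5)&(abs(f[:,1])<.15)];print(" trivet",rect(tr))
main()
E
python3 meas.py
```

```text
top scale (array([562.5, 231.2]), array([151.8, 191.1]), 75.02)
 stops [(array([584.3, 177.7]), array([ 7.5, 60.9]), 75.02), (array([606.8, 267.4]), array([ 8. , 57.9]), 73.44)]
   [0.5836 0.1777 0.1195]
   [0.6077 0.2663 0.1197]
 caddy all (array([ 548. , -239.6]), array([83.2, 95.4]), 0.13)
 jar sat [ 24.  28.  32.  66. 132.] ray (array([ 546.3, -240.2]), array([65., 49.]), 89.67) cloud (array([ 552.3, -240.5]), array([74.4, 64.9]), 1.16) [ 0.5468 -0.241   0.0929]
 boards (array([ 547.7, -239.6]), array([63.4, 81.1]), 89.92) 160
 grinders [[0.6899999976158142, 0.057999998331069946], [0.6579999923706055, -0.06199999898672104]]
 trivet (array([3.734e+02, 3.000e-01]), array([299.6, 247.2]), 89.24)
scene scale (array([563.4, 228.4]), array([150.8, 192.9]), 75.83)
 stops [(array([609.4, 264.4]), array([ 6.1, 61.2]), 75.0), (array([586.1, 175.6]), array([ 6.5, 59.8]), 76.01)]
   [0.6116 0.2642 0.1194]
   [0.5888 0.1754 0.1195]
 caddy all (array([ 549.5, -241.3]), array([95. , 86.8]), 89.44)
 jar sat [ 29.  33.  35.  99. 176.] ray (array([ 551.1, -242.8]), array([52.7, 67.3]), 0.12) cloud (array([ 544.5, -245.4]), array([67.7, 57.7]), 89.22) [ 0.5501 -0.2432  0.0918]
 boards (array([ 550.6, -241.9]), array([63.6, 83. ]), 89.85) 207
 grinders [[0.6639999747276306, -0.06400000303983688], [0.6959999799728394, 0.0560000017285347]]
 trivet (array([342.8, -11.3]), array([203.5, 158.2]), 12.21)
```

Poses: the scale's stop midpoint is at (0.5966, 0.2213) with yaw about -14.6°. The jar is at (0.5487, -0.2415) with yaw about 0. The grinders are at (0.693, 0.057) and (0.661, -0.063). Next I'll pick the jar and stand it on the sideboard.

```bash
cat > act.py <<'E'
from h import *
from cell import manip,inverse_kinematics,cams,order
YAW=np.radians(-14.6)
def down(a):
    y=np.array([np.cos(a),np.sin(a),0]);z=np.array([0,0,-1.]);return R.from_matrix(np.c_[np.cross(y,z),y,z]).as_rotvec()
def best(p,a):
    q0=manip.state()["joint_pos"];o=[]
    for r in(down(a),down(a+np.pi)):
        q=inverse_kinematics(p,r)
        if q is not None:o.append((abs(q[5]),q,r))
    o.sort(key=lambda t:t[0]);return o[0][2]
def st(t=""):
    s=manip.state();print(t,round(s["clock"],2),s["tool_pos"].round(4),"F",s["contact_force"].round(2),"w",round(s["gripper_width"],4),"g",round(s["grasp_force"],1),"q6",round(s["joint_pos"][5],2));return s
def lower(x,y,z0,zmin,dF=2.):
    """from z0 go down in 1 mm steps until the contact force rises by dF"""
    manip.dwell(.2);f0=manip.state()["contact_force"][2];z=z0
    while z>zmin:
        z-=.001;manip.move_linear([x,y,z],rate=.02);f=manip.state()["contact_force"][2]
        if f-f0>dF:break
    print("lower stopped",round(z,4),"dF",round(f-f0,2));return z
E
python3 - <<'E'
from act import *
s=manip.state();p=s["tool_pos"];manip.move_linear([p[0],p[1],.29])
x,y=.5487,-.2415
r=best([x,y,.28],np.pi/2)
manip.move_pose([x,y,.28],r);manip.move_linear([x,y,.12],rate=.2);manip.move_linear([x,y,.045],rate=.08);st("pre")
manip.set_gripper(.05,25);st("grip")
manip.move_linear([x,y,.06],rate=.05);manip.move_linear([x,y,.16],rate=.12);st("up")
c=cams.capture("scene");cv2.imwrite("pics/lift.png",c["image"])
E
```

```text
pre 5.91 [ 0.5493 -0.2418  0.0456] F [0.46 0.21 0.  ] w 0.0882 g 0.0 q6 1.11
grip 6.37 [ 0.5491 -0.2419  0.0456] F [-0.17 -0.01  2.52] w 0.0659 g 25.0 q6 1.11
up 7.8 [ 0.5479 -0.2411  0.1589] F [-0.14  0.16 -4.28] w 0.0657 g 25.0 q6 1.11
```

View pics/lift.png

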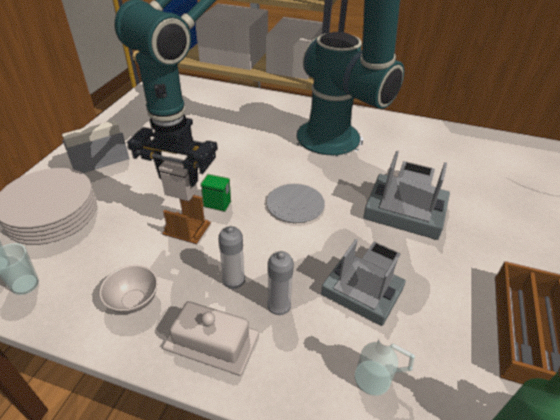

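The jar hangs upright in the gripper at (180,180), above the empty caddy at (188,222). Next I'll stand it down on the free spot and regrip it.

Run:
```python
from act import *
x,y=.528,-.012
manip.move_linear([x,y,.16],rate=.2,rot=best([x,y,.16],YAW+np.pi/2))
manip.move_linear([x,y,.045],rate=.12)
z=lower(x,y,.040,.033)
st("down");manip.set_gripper(.088);st("open")
manip.move_linear([x,y,.15],rate=.2)
r=best([x,y,.15],YAW);manip.move_pose([x,y,.15],r);manip.move_linear([x,y,.08],rate=.2);manip.move_linear([x,y,.038],rate=.08);st("pre2")
manip.set_gripper(.03,25);st("grip2")
manip.move_linear([x,y,.055],rate=.05);manip.move_linear([x,y,.19],rate=.15);st("up2")
c=cams.capture("scene");cv2.imwrite("pics/lift2.png",c["image"])
```

```text
lower stopped 0.037 dF 4.7
down 13.14 [ 0.5283 -0.012   0.0376] F [-1.16 -0.48  1.01] w 0.0657 g 25.0 q6 -1.39
open 13.65 [ 0.5281 -0.012   0.037 ] F [-0.06  0.5  -0.01] w 0.0881 g 0.0 q6 -1.39
pre2 16.94 [ 0.5278 -0.012   0.0376] F [-0.84 -0.33  0.22] w 0.0877 g 0.0 q6 0.18
grip2 17.62 [ 0.529  -0.0121  0.0385] F [ 2.07 -0.61  0.81] w 0.048 g 25.0 q6 0.18
up2 19.17 [ 0.527  -0.0119  0.1887] F [-0.48  0.06 -3.96] w 0.048 g 25.0 q6 0.18
```

View pics/lift2.png

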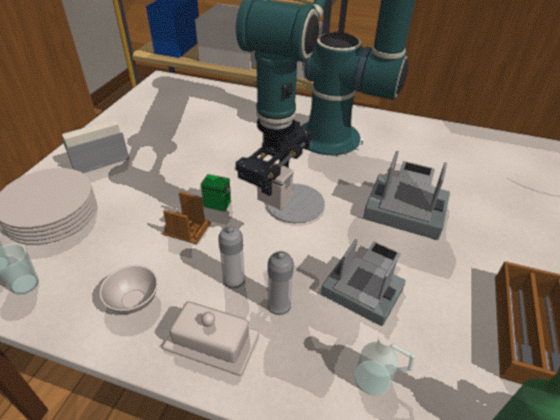

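The jar is gripped across its narrow side at (275,187), upright, and the grinders have not moved. Now I'll set it on the scale plate.

Run:
```python
from act import *
x,y=.5966,.2213
manip.move_linear([x,y,.20],rate=.2)
manip.move_linear([x,y,.084],rate=.1);st()
z=lower(x,y,.081,.074)
st("down");manip.set_gripper(.080);st("open")
manip.move_linear([x,y,.22],rate=.2)
manip.move_linear([.42,.10,.26],rate=.3)
for n in("scene","top"):
    c=cams.capture(n);cv2.imwrite(f"pics/{n}1.png",c["image"]);np.savez(f"{n}1.npz",**c)
    f=cloud(c).reshape(-1,3);sat=cv2.cvtColor(c["image"],cv2.COLOR_BGR2HSV)[...,2].ravel()
    w=np.hypot(*(f[:,:2]-[.597,.221]).T)<.075
    # scale frame coordinates, relative to the nominal centre
    u=(f[:,:2]-[.5966,.2213])@np.array([[np.cos(YAW),-np.sin(YAW)],[np.sin(YAW),np.cos(YAW)]])
    top=w&(f[:,2]>.113)
    for nm,m in(("jar",top&(abs(u[:,1])<.037)),("stop-",top&(u[:,1]<-.040)),("stop+",top&(u[:,1]>.040))):
        r=cv2.minAreaRect((u[m]*1000).astype(np.float32));print(n,nm,np.round(r[0],1),np.round(r[1],1),round(r[2],2),"ext",(np.percentile(u[m],[1,99],axis=0)*1000).round(1).tolist(),f[m,2].mean().round(4))
t=cams.capture("top")["image"] if 0 else c["image"]
s=np.load("scene1.npz")["image"]
cv2.imwrite("pics/c2.png",np.hstack([cv2.resize(t[130:240,150:260],(396,396),interpolation=2),cv2.resize(s[220:330,310:420],(396,396),interpolation=2)]))
```

```text
21.89 [0.5974 0.2216 0.0851] F [-0.34  0.64 -4.45] w 0.0475 g 25.0 q6 0.57
lower stopped 0.078 dF 3.95
down 22.94 [0.5969 0.2214 0.0785] F [-0.48  0.21 -0.72] w 0.0478 g 25.0 q6 0.57
open 23.57 [0.5966 0.2213 0.078 ] F [0.18 0.92 0.07] w 0.08 g 0.0 q6 0.57
scene jar [ 1.5 -1.6] [66.8 49.2] 89.96 ext [[-21.9, -34.1], [25.7, 30.9]] 0.123
scene stop- [  0.3 -46.9] [ 6.4 59. ] 89.94 ext [[-27.9, -50.1], [29.8, -43.7]] 0.1188
scene stop+ [-0.1 44.9] [ 6.1 61. ] 89.88 ext [[-28.6, 41.9], [30.1, 47.9]] 0.1188Traceback (most recent call last):
  File "<stdin>", line 17, in <module>
    return _quantile_unchecked(
        a, q, axis, out, overwrite_input, method, keepdims, weights)
    return _ureduce(a,
                    func=_quantile_ureduce_func,
    ...<5 lines>...
                    overwrite_input=overwrite_input,
                    method=method)
    r = func(a, **kwargs)
    result = _quantile(arr,
                       quantiles=q,
    ...<2 lines>...
                       out=out,
                       weights=wgt)
    slices_having_nans = np.isnan(arr[-1, ...])
                                  ~~~^^^^^^^^^
IndexError: index -1 is out of bounds for axis 0 with size 0
```

Run:
```python
from act import *
manip.move_linear([.45,-.14,.26],rate=.35)
M=np.array([[np.cos(YAW),-np.sin(YAW)],[np.sin(YAW),np.cos(YAW)]])
for n in("top","scene"):
    c=cams.capture(n);np.savez(f"{n}1.npz",**c)
    f=cloud(c).reshape(-1,3)
    u=(f[:,:2]-[.5966,.2213])@M
    top=(np.hypot(*u.T)<.075)&(f[:,2]>.115)
    for nm,m in(("jar",top&(abs(u[:,1])<.0385)),("stop-",top&(u[:,1]<-.040)),("stop+",top&(u[:,1]>.040))):
        if m.sum()<8: print(n,nm,"none");continue
        r=cv2.minAreaRect((u[m]*1000).astype(np.float32));print(n,nm,np.round(r[0],1),np.round(r[1],1),round(r[2],2),m.sum())
    # body of the scale seen at its deck, and the paddle
    k=(abs(u[:,1])<.09)&(u[:,0]>-.15)&(u[:,0]<.09)&(f[:,2]>.012)
    r=cv2.minAreaRect((u[k]*1000).astype(np.float32));print(n,"scale",np.round(r[0],1),np.round(r[1],1),round(r[2],2))
    k&=abs(u[:,1])<.03; k&=(u[:,0]<-.1);print(" pad z",np.median(f[k,2]).round(4),"front x",np.nanmin(u[k,0]).round(4))
t,s=[np.load(n+"1.npz")["image"] for n in("top","scene")]
cv2.imwrite("pics/c2.png",np.hstack([cv2.resize(t[130:240,150:260],(396,396),interpolation=2),cv2.resize(s[220:330,310:420],(396,396),interpolation=2)]))
st()
```

```text
top jar [-0.2  0.3] [49.7 68.6] 0.42 519
top stop- [ -1.3 -44.6] [ 7.7 58.9] 89.75 68
top stop+ [-1.4 47. ] [ 6.8 58.5] 89.59 68
top scale [-35.8   1.1] [190.6 151.8] 0.15
 pad z 0.0347 front x -0.1312
scene jar [ 1.8 -2.3] [51. 67.] 0.19 636
scene stop- [  1.  -47.2] [ 7.  59.7] 89.51 70
scene stop+ [ 1.2 45. ] [60.2  5.7] 0.04 78
scene scale [-34.5  -0.9] [150.1 193.7] 89.68
 pad z 0.034 front x -0.1312
 26.35 [ 0.45   -0.1384  0.2597] F [-0.15  0.4   0.34] w 0.0801 g 0.0 q6 -0.1
```

View pics/c2.png

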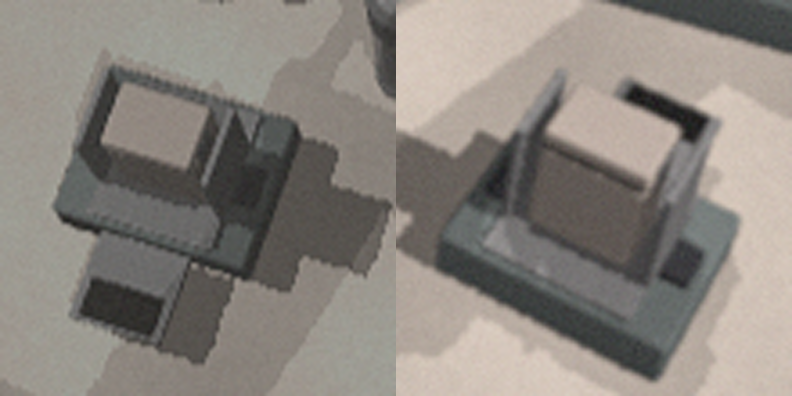

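Left, the jar's top is at (157,125) between the stops and aligned with them. Right, at (615,130), it stands upright with even gaps. Both views agree that it is within about 1 mm of centre, with yaw within 0.5°. Now I'll press the paddle with the fingers shut.

Run:
```python
from act import *
manip.set_gripper(0.0,20)
x,y=np.array([.5966,.2213])-.115*np.array([np.cos(YAW),np.sin(YAW)])
r=best([x,y,.2],YAW+np.pi/2)
manip.move_linear([x,y,.2],rate=.25,rot=r);manip.move_linear([x,y,.045],rate=.12);manip.dwell(.3)
f0=st("pre")["contact_force"][2];z=.037
L=[]
while z>.010:
    z-=.001;manip.move_linear([x,y,z],rate=.02);s=manip.state();f=s["contact_force"][2]-f0
    L.append((round(z,3),round(s["tool_pos"][2],4),round(f,1)))
    if f>15:break
print(L);manip.dwell(.4);st("pressed")
manip.move_linear([x,y,.05],rate=.05);manip.move_linear([x,y,.22],rate=.2)
manip.move_linear([.45,-.14,.26],rate=.3);manip.dwell(.3)
M=np.array([[np.cos(YAW),-np.sin(YAW)],[np.sin(YAW),np.cos(YAW)]])
for n in("top","scene"):
    c=cams.capture(n);np.savez(f"{n}2.npz",**c)
    f=cloud(c).reshape(-1,3);u=(f[:,:2]-[.5966,.2213])@M
    top=(np.hypot(*u.T)<.075)&(f[:,2]>.115)
    for nm,m in(("jar",top&(abs(u[:,1])<.0385)),("stop-",top&(u[:,1]<-.040)),("stop+",top&(u[:,1]>.040))):
        r=cv2.minAreaRect((u[m]*1000).astype(np.float32));print(n,nm,np.round(r[0],1),np.round(r[1],1),round(r[2],2))
    k=(abs(u[:,1])<.03)&(u[:,0]>-.135)&(u[:,0]<-.1)&(f[:,2]>.012);print(" pad z",np.median(f[k,2]).round(4))
cv2.imwrite("pics/end.png",c["image"]);st("end")
```

```text
pre 31.02 [0.4856 0.2504 0.0454] F [ 0.97 -0.16 -0.79] w 0.0003 g 0.0 q6 -0.89
[(0.036, np.float64(0.0358), np.float64(0.8)), (0.035, np.float64(0.035), np.float64(0.9)), (0.034, np.float64(0.034), np.float64(0.3)), (0.033, np.float64(0.0334), np.float64(4.2)), (0.032, np.float64(0.0322), np.float64(4.5)), (0.031, np.float64(0.0311), np.float64(4.1)), (0.03, np.float64(0.03), np.float64(5.4)), (0.029, np.float64(0.029), np.float64(5.5)), (0.028, np.float64(0.0281), np.float64(5.5)), (0.027, np.float64(0.0271), np.float64(5.7)), (0.026, np.float64(0.0262), np.float64(5.5)), (0.025, np.float64(0.0252), np.float64(5.9)), (0.024, np.float64(0.0243), np.float64(6.2)), (0.023, np.float64(0.0234), np.float64(7.5)), (0.022, np.float64(0.0225), np.float64(7.5)), (0.021, np.float64(0.0217), np.float64(8.1)), (0.02, np.float64(0.0215), np.float64(13.6)), (0.019, np.float64(0.0213), np.float64(19.9))]
pressed 36.27 [0.4864 0.2503 0.0213] F [-3.52 -3.12 18.2 ] w 0.0004 g 9.3 q6 -0.89
top jar [-0.2  0. ] [49.  67.9] 0.73
top stop- [ -1.2 -44.8] [60.2  7.1] 0.55
top stop+ [-2. 47.] [ 8.5 60.1] 89.05
 pad z 0.0347
scene jar [ 1.5 -1.9] [49.4 67. ] 0.54
scene stop- [  2.1 -46.9] [57.9  6.5] 0.44
scene stop+ [ 0.8 45.1] [58.7  6.2] 0.09
 pad z 0.0338
end 39.91 [ 0.4501 -0.1396  0.26  ] F [-0.05 -0.33  0.73] w 0.0005 g 0.0 q6 -1.67
```

View pics/end.png

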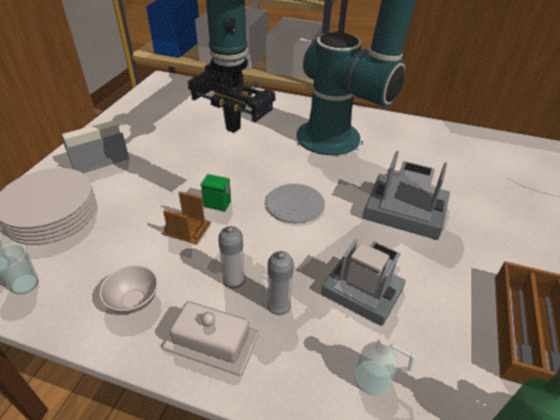

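The jar is on the scale at (372,262), the paddle is back up, and the grinders at (232,257) and (280,282) and the green jar at (216,192) are unmoved. During the press the force rose sharply from 8 to 20 N with the tip held at 21.3 mm. That matches the 0.25 rad stop, given that the 18 mm wide tip touches about 46 mm from the hinge. I'm handing it in.

```bash
python3 -c "
from cell import order;print(order.close_job())"
```

```text
the job is handed in; nothing more can be done
None
```

The job is handed in at about 40 s: the jar stands upright on the scale, within about 1.5 mm of centre with its long side from stop to stop, the paddle was pressed to its stop and sprang back, and the grinders were left alone.

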